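# Switch off the long power strip in one sweep

## Task

Everything plugged into the long power strip, the one with four paddle switches, is to be switched off for the night: put a finger down on the strip behind the first paddle (each folds only towards its open recess) and fold all four flat into their recesses in one drag along the row, without lifting the finger before the last one is down. Leave both switches of the short strip on, then take the hand away.

Things in the scene. Friction and masses are not known exactly. Their poses are not given: they have to be found in the camera images.
- long_strip: White power strip fixed to the cabinet, 290 mm long (its y), 90 wide (its x), flat deck 36 mm high; origin at the centre of its underside, z up. Four grey paddle switches in a row along y at x = -20 mm, hinges at y = -81, -27, 27, 81; flat sockets at x = +20. Bare deck at both ends of the row, 55 mm before the first paddle (-y end), 30 past the last one folded; no tall thing within 20 mm of its ends
- long_strip_sw1 (a joint): First switch of the long strip (hinge at its y = -81 mm, 35 mm up). rad: 0 to 0.1 = on, standing; 1.66 = off, folded flat towards the strip's +y end into its recess; stays where left, needs 1 to 2 N. All paddles: 22 mm wide along x, 6 to 8 thick; on, the top is 30 mm above the deck, leaning 10 deg to -y; off, it sticks out 3 mm
- long_strip_sw2 (a joint): Second switch (hinge at y = -27 mm), same values. A fingertip drawn along the row towards +y at 5 to 14 mm above the deck lays each paddle down as it passes over it
- long_strip_sw3 (a joint): Third switch (hinge at y = +27 mm), same values
- long_strip_sw4 (a joint): Fourth and last switch (hinge at y = +81 mm), same values
- short_strip: Like the long strip but 180 mm long with two switches, hinges at y = -27 and +27 mm; same height, width and paddles; origin at the centre of its underside. Not to be switched
- short_strip_sw1 (a joint): Switch 1 of the short strip, hinge at y = -27 mm in short_strip. rad: 0 = on (standing), 1.66 = off. Must stay on
- short_strip_sw2 (a joint): Switch 2 of the short strip, hinge at y = 27 mm in short_strip. rad: 0 = on (standing), 1.66 = off. Must stay on

How it is judged:
On the way, in this order (a step that is already met when the one before it is completed fails the run):
1. the first paddle of the long strip (counted from its -y end) is folded down (value of joint long_strip_sw1 above 1.1 rad), for 0.05 s.
2. the second paddle of the long strip (counted from its -y end) is folded down (value of joint long_strip_sw2 above 1.1 rad), for 0.05 s.
3. the third paddle of the long strip (counted from its -y end) is folded down (value of joint long_strip_sw3 above 1.1 rad), for 0.05 s.
4. the fourth paddle of the long strip (counted from its -y end) is folded down (value of joint long_strip_sw4 above 1.1 rad), for 0.05 s.
At the end, for the whole second after the job is handed in: All four switches of the long strip are folded down (past 1.1 rad of their 1.66) and both switches of the short strip still stand (under 0.3 rad) (value of joint each of long_strip_sw1, long_strip_sw2, long_strip_sw3, long_strip_sw4 above 1.1 rad and value of joint each of short_strip_sw1, short_strip_sw2 below 0.3 rad); the robot touches nothing.
It fails at once if the finger is lifted off the row (grasp point more than 105 mm above the cabinet top) after the first paddle is down and before the last one is (value of joint long_strip_sw1 above 1.1 rad and value of joint long_strip_sw4 below 1.1 rad and height (world z) of the grasp point above 0.105 m).
It fails at once if a switch of the short strip is folded (value of joint any of short_strip_sw1, short_strip_sw2 above 0.5 rad).
It also fails if it takes over 35 s, if anything falls off the work surface, if the arm or the gripper's body presses on something with over 40 N, if the wrist force passes 120 N, or if a joint passes its speed limit or range.

## Robot

A 6-joint arm with a two-finger parallel gripper is mounted at the origin on a cart in front of the work surface, level with it; the furniture and walls round the work are solid. World frame = base frame: x ahead of the robot, y to its left, z up, the work surface at z = 0. Lengths are in m, angles in rad, forces in N, time in s.
With the tool pointing down it reaches from about 0.325 to 0.75 m from the base axis. Payload 7.6 kg.
Tool frame: the origin (TCP) lies at the very end of the fingers, on their centre line; the grasp point (between the pads) lies 19 mm behind it; z points along the fingers, y is the line along which they close (so a half turn about z gives the same grasp; the last joint's range is limited). The gripper opens to 85 mm and grips with 20 to 120 N. Pads are 22 mm wide; open, the fingers measure 114 mm over their backs; the gripper's body (76 mm by 85 mm) begins 54 mm behind the grasp point. The pads swing forward as they close: fully open they stand 13 mm farther back than shut.
Start: joints at [-1.414, 0.052, 1.401, -0, 1.689, -0.07], TCP at [0.118, -0.512, 0.231] pointing down, gripper open.
Joint ranges: [-2.9, 2.9], [-0.91, 2.17], [0.12, 2.37], [-1.06, 4.2], [0.26, 2.73], [-2.93, 2.93]. Speed limits (rad/s): [2.57, 2.57, 3.01, 3.14, 3.14, 3.14].

## Interface

Orientations are given as [roll, pitch, yaw] about the fixed x, y, z axes, in that order (R = Rz(yaw) Ry(pitch) Rx(roll)).
In Python, from cell import robot gives the robot as it stands.
- The arm moves only by the tool send_rows, never from a script. Its argument "commands" is a list that holds one entry, the list of rows, each a list of 5 numbers: the shift along the tool's x, y, z in m, then the turn about the tool's z in rad, then the opening in per cent of the stroke, from 0 (shut) to 100 (fully open). A call has 1 to 12 rows; each row shifts and turns the commanded pose from where the row before left it, along the tool's axes as they then stand; what a row does not reach is not made up. A row lasts 1/8 s, in which the tool goes at most 62.5 mm and 10.7 degrees, less where a joint would pass 70% of its speed; a pose out of reach is approached as far as the arm can. A call with a gripper value outside its range is refused whole. The fingers move at their own pace and stop on an object; "force" is the grip in N (left out, the last holds). Time passes only in rows, so rows that do not move let the fingers close. It gives the time, the measured TCP pose, the force, the opening and the grip force at its end, in the units of the state.
- robot.observe(): the state, without advancing time (a new reading comes with each control period).
- robot.snapshot(name): name is "side" or "top" or "wrist"; returns (picture, depth): 400x640x3 uint8, red, green, blue; 400x640 float32, m along the optical axis (not along the pixel's ray), 0 where there is no reading.
- robot.camera_model(name): a dict with "vfov" (degrees; the focal length in pixels is half the picture's height over the tangent of half this angle, whatever the lens; pixels are square), "cx", "cy" (the principal point, pixels), "k1" (the pictures are not rectified: a ray, as slopes to the right and down, at radius r is drawn at 1 + k1 r^2 times it, then the intrinsics apply), "R" (3x3) and "t" (3): a world point X has camera coordinates R X + t; the wrist camera has in their place "mount" (4x4, takes a point from camera to tool coordinates, whose origin is the TCP and whose axes are the flange's). Camera axes: x right, y down, z forward; pixel columns grow to the right and rows downward; lengths in m; the calibration is good to about 2 mm. A picture is of the moment at which its call begins: read the wrist's pose just before it. camera_model takes no time and is no camera call.
- robot.close_job(): hands the job in; it is judged then, once.
Trained networks look in the newest picture that a camera, given by its name, has taken for a name from the list of things; names that differ only in an ending like _2 or _b are one class to them, and where a whole thing is asked for, a point or a joint stands for the part that bears it (a point fixed in the world has none). Each returns a list of dicts, best first, with "conf" (0 to 1); they miss things now and then, are a little off and sometimes report something else, mostly with a low value. They report only what shows in the picture. A call takes as long as a camera call.
- robot.cut_out(camera, thing): "region" (400x640 bool, what is visible of it) and "box" ([centre column, centre row, width, height] in pixels, round what is visible of it).
The state is a dict: "t": time; "joint_positions": joint angles; "dq": joint speeds; "joint_torque": joint torques, N m; "eef_pos": TCP position; "tcp_rot": TCP orientation; "wrist_force": force on the tool from outside, world axes, zero at the start; "moment": the same for the moment, N m; "finger_gap": finger opening in m; "grasp_force": force on a finger pad.
Only numpy, scipy, OpenCV 4.12 (cv2) and the standard library are available. Lean on these libraries where they do the work, as an engineer would, in place of code of your own. Each camera call takes 0.05 s, during which the arm holds its last target. There are 200 camera calls.

## Working session

There is one attempt and no reset: what is moved stays moved. The work goes in short steps, Python scripts to look and compute and a tool call to move; the robot and the scene stay as the last step left them, time stands still between calls to the robot, and variables do not carry over. Pictures are saved under pics/ and viewed, at most 10 in all, crops included, and the job is handed in when it is done.

Besides the shell and the picture viewer there is one more tool, called after "Request:" by a JSON object that holds its "api" and its "payload", one argument or row to a line. send_rows: Moves the arm, as the interface text tells. Its arguments: {"type":"object","properties":{"commands":{"type":"array","items":{"type":"array","items":{"type":"array","items":{"type":"number"}}}},"force":{"type":"number"}},"required":["commands"]}

```bash
mkdir -p pics; ls
cat > h.py <<'E'
import numpy as np,cv2
from cell import robot
def pts(cam,depth,mask):
    m=robot.camera_model(cam); f=200/np.tan(np.radians(m['vfov'])/2)
    v,u=np.nonzero(mask&(depth>0))
    K=np.array([[f,0,m['cx']],[0,f,m['cy']],[0,0,1.]])
    p=np.stack([u,v],1).astype(np.float64)[:,None]
    n=cv2.undistortPoints(p,K,np.array([m['k1'],0,0,0.]))[:,0]
    z=depth[v,u]; C=np.c_[n*z[:,None],z]
    return (C-np.array(m['t']))@np.array(m['R']),u,v
E
python3 - <<'E'
from h import *
print({k:robot.observe()[k] for k in('t','eef_pos','tcp_rot','finger_gap')})
for c in('top','side'):
    im,d=robot.snapshot(c); cv2.imwrite(f'pics/{c}.png',im[:,:,::-1]); np.save(c+'_d.npy',d)
    for th in('long_strip','short_strip','long_strip_sw1'):
        for i,r in enumerate(robot.cut_out(c,th)):
            P,u,v=pts(c,d,r['region']); print(c,th,r['conf'],np.round(r['box']),len(P))
            if len(P): print(np.round(np.percentile(P,[2,50,98],axis=0),3).tolist())
            np.save(f'{c}_{th}_{i}.npy',r['region'])
E
```

```text
pics
{'t': 0.0, 'eef_pos': array([ 0.1180333 , -0.51124959,  0.23045667]), 'tcp_rot': array([-3.14000107e+00, -9.41673593e-05,  2.26846442e-01]), 'finger_gap': 0.08529800738103674}
top long_strip 0.69 [221. 189. 144.  59.] 6285
[[0.465, -0.0, 0.016], [0.516, 0.139, 0.036], [0.567, 0.276, 0.064]]
top short_strip 0.86 [389. 177.  88.  52.] 3889
[[0.495, -0.302, 0.004], [0.539, -0.213, 0.036], [0.585, -0.126, 0.063]]
top long_strip_sw1 0.6 [258. 194.   4.  12.] 39
[[0.496, 0.05, 0.044], [0.504, 0.054, 0.066], [0.515, 0.058, 0.068]]
top long_strip_sw1 0.59 [234. 193.   6.  17.] 56
[[0.488, 0.102, 0.031], [0.499, 0.106, 0.065], [0.511, 0.113, 0.069]]
side long_strip 0.89 [260. 255. 136. 107.] 6321
[[0.461, 0.005, 0.004], [0.496, 0.185, 0.036], [0.562, 0.285, 0.064]]
side short_strip 0.6 [353. 184.  64.  40.] 1737
[[0.494, -0.293, 0.004], [0.521, -0.183, 0.035], [0.584, -0.124, 0.062]]
side long_strip_sw1 0.78 [267. 246.  12.  18.] 183
[[0.485, 0.16, 0.036], [0.494, 0.165, 0.052], [0.505, 0.168, 0.067]]
side long_strip_sw1 0.74 [249. 256.  14.  21.] 229
[[0.479, 0.188, 0.032], [0.49, 0.218, 0.05], [0.508, 0.221, 0.067]]
side long_strip_sw1 0.61 [287. 229.  11.  16.] 192
[[0.489, 0.104, 0.034], [0.499, 0.109, 0.05], [0.511, 0.113, 0.067]]
```

Run:
```python
from h import *
for c in('top','side'):
    d=np.load(c+'_d.npy'); P,u,v=pts(c,d,np.ones_like(d,bool))
    for nm,m in(('long',(P[:,1]>-.05)&(P[:,1]<.33)),('short',(P[:,1]<-.1)&(P[:,1]>-.34))):
        m&=(P[:,0]>.42)&(P[:,0]<.64)
        D=P[m&(abs(P[:,2]-.036)<.006)]; r=cv2.minAreaRect(D[:,:2].astype(np.float32)); print(c,nm,r)
        hm=m&(P[:,2]>.046)&(P[:,2]<.08)
        a=np.zeros(d.shape,np.uint8); a[v[hm],u[hm]]=1
        n,l=cv2.connectedComponents(a); L=l[v,u]
        for i in range(1,n):
            Q=P[hm&(L==i)]
            if len(Q)<8: continue
            T=Q[Q[:,2]>.060]; B=Q[Q[:,2]<.054]
            print(' ',len(Q),Q.min(0).round(3),Q.max(0).round(3),'top',T.mean(0).round(4) if len(T) else'','low',B.mean(0).round(4) if len(B) else '')
a=cv2.imread('pics/top.png')[130:250,120:460]; b=cv2.imread('pics/side.png')[120:340,150:430]
a=cv2.resize(a,None,fx=2.3,fy=2.3,interpolation=2); b=cv2.resize(b,None,fx=1.45,fy=1.45,interpolation=2)
o=np.zeros((a.shape[0]+b.shape[0],max(a.shape[1],b.shape[1]),3),np.uint8);o[:a.shape[0],:a.shape[1]]=a;o[a.shape[0]:,:b.shape[1]]=b
cv2.imwrite('pics/c.png',o); print(o.shape)
```

```text
top long ((0.5521862506866455, 0.14260318875312805), (0.16034024953842163, 0.289130836725235), 6.017090797424316)
  92 [0.632 0.079 0.046] [0.639 0.115 0.08 ] top [0.6343 0.0968 0.07  ] low [0.6343 0.0949 0.0505]
  43 [0.495 0.05  0.058] [0.517 0.058 0.068] top [0.5066 0.0543 0.066 ] low 
  45 [0.49  0.102 0.052] [0.511 0.11  0.07 ] top [0.5008 0.1058 0.0653] low [0.4901 0.1059 0.0525]
  52 [0.484 0.156 0.046] [0.505 0.164 0.068] top [0.4949 0.1594 0.0654] low [0.4927 0.1586 0.0503]
  51 [0.479 0.209 0.046] [0.499 0.216 0.069] top [0.4888 0.2117 0.0653] low [0.4854 0.2116 0.0498]
top short ((0.5413561463356018, -0.2147241234779358), (0.17956748604774475, 0.09064909815788269), 87.62757110595703)
  69 [ 0.511 -0.195  0.047] [ 0.533 -0.185  0.068] top [ 0.5217 -0.1912  0.0652] low [ 0.5208 -0.1863  0.0507]
  66 [ 0.509 -0.247  0.046] [ 0.53  -0.239  0.068] top [ 0.5195 -0.244   0.0651] low [ 0.5196 -0.2405  0.05  ]
side long ((0.5536576509475708, 0.14307959377765656), (0.16591250896453857, 0.29275453090667725), 6.135941982269287)
  212 [0.632 0.08  0.046] [0.64  0.119 0.08 ] top [0.6355 0.1021 0.0699] low [0.6355 0.1017 0.0501]
  109 [0.494 0.048 0.046] [0.516 0.06  0.067] top [0.5046 0.0555 0.0643] low [0.5048 0.0571 0.0499]
  121 [0.489 0.103 0.046] [0.512 0.112 0.067] top [0.4997 0.1073 0.064 ] low [0.4993 0.1094 0.0502]
  130 [0.484 0.158 0.046] [0.507 0.168 0.068] top [0.4948 0.1631 0.0645] low [0.4943 0.1649 0.0502]
  143 [0.478 0.211 0.046] [0.502 0.22  0.068] top [0.4899 0.2157 0.0644] low [0.4885 0.218  0.0503]
side short ((0.5403687953948975, -0.21529121696949005), (0.18515288829803467, 0.09200017899274826), 87.64057922363281)
  66 [ 0.508 -0.247  0.046] [ 0.531 -0.237  0.068] top [ 0.5177 -0.2429  0.0637] low [ 0.5194 -0.2417  0.05  ]
  73 [ 0.51  -0.194  0.046] [ 0.534 -0.184  0.068] top [ 0.5209 -0.19    0.064 ] low [ 0.5201 -0.1879  0.0499]
(595, 782, 3)
```

View pics/c.png

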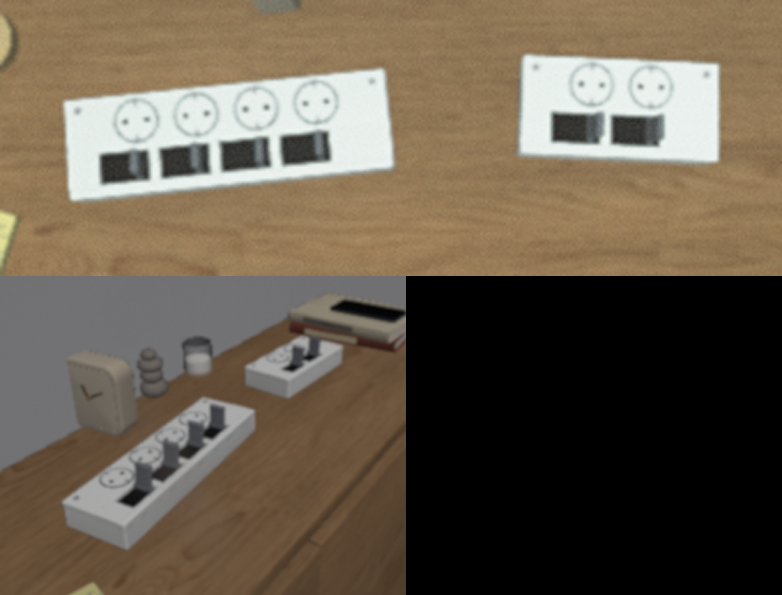

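View pics/side.png

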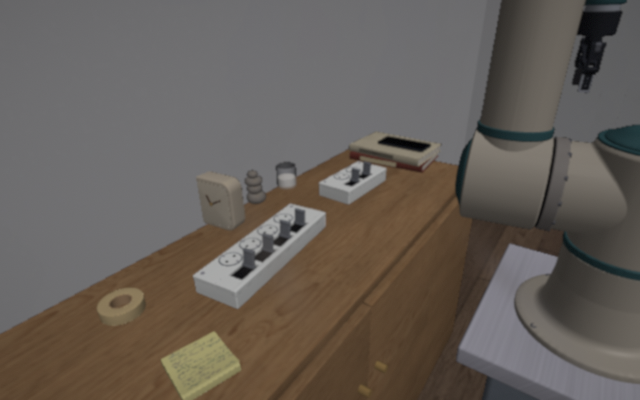

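The top and side pictures agree. The long strip lies on the left, turned 6°, with its recesses on the +y side. All four paddles are standing: in the top crop they run from column 320 (sw1) to 135 (sw4), near row 155. The short strip is on the right, and the path stays high above it.

Request:
{"api": "send_rows", "payload": {
  "commands": [
    [[0, 0, 0, 0.12, 0], [0.036, -0.04, 0, 0, 0], [0.036, -0.04, 0, 0, 0], [0.036, -0.04, 0, 0, 0], [0.036, -0.04, 0, 0, 0], [0.036, -0.04, 0, 0, 0], [0.036, -0.04, 0, 0, 0], [0.036, -0.04, 0, 0, 0], [0.036, -0.04, 0, 0, 0], [0.036, -0.04, 0, 0, 0], [0.036, -0.04, 0, 0, 0], [0, 0, 0, 0, 0]]
  ],
  "force": 40
}}

```text
t: 1.9
eef_pos: [0.4344, -0.0729, 0.231]
tcp_rot: [-3.141, 0.0, 0.112]
wrist_force: [-0.1, -0.2, -0.4]
finger_gap: -0.0003
grasp_force: 0.0
```

Request:
{"api": "send_rows", "payload": {
  "commands": [
    [[0.028, -0.0287, 0, 0.005, 0], [0.028, -0.0287, 0, 0, 0], [0.028, -0.0287, 0, 0, 0], [0, 0, 0.04, 0, 0], [0, 0, 0.04, 0, 0], [0, 0, 0.02, 0, 0], [0, 0, 0, 0, 0], [0, 0, 0, 0, 0]]
  ]
}}

```text
t: 2.9
eef_pos: [0.5086, 0.0182, 0.1327]
tcp_rot: [3.141, -0.002, 0.101]
wrist_force: [0.1, -0.8, 0.4]
finger_gap: -0.0001
grasp_force: 0.0
```

Run:
```python
from h import *
print(robot.observe()['eef_pos'])
im,d=robot.snapshot('wrist'); a=im[:,:,::-1]
im,d=robot.snapshot('side'); b=cv2.resize(im[170:320,170:400,::-1],None,fx=2,fy=2)
o=np.zeros((600,640,3),np.uint8); o[:300,:480]=cv2.resize(a,(480,300)); o[300:,:460]=b
cv2.imwrite('pics/w1.png',o)
```

```text
[0.50859869 0.01821301 0.13269873]
```

View pics/w1.png

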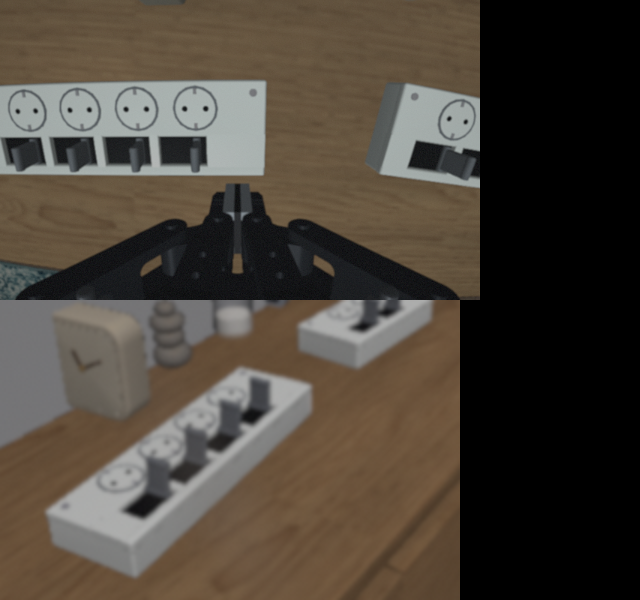

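The wrist view shows the shut fingers (column 237) over the bare deck, to the right of sw1 (column 195). In the side view all paddles still stand. Next I go down.

Request:
{"api": "send_rows", "payload": {
  "commands": [
    [[0, -0.003, 0.03, -0.004, 0], [0, 0, 0.025, 0, 0], [0, 0, 0.015, 0, 0], [0, 0, 0.01, 0, 0], [0, 0, 0.008, 0, 0], [0, 0, 0, 0, 0], [0, 0, 0, 0, 0]]
  ]
}}

```text
t: 3.88
eef_pos: [0.5082, 0.0218, 0.0439]
tcp_rot: [3.141, -0.001, 0.106]
wrist_force: [0.5, -0.5, -0.3]
finger_gap: 0.0001
grasp_force: 0.0
```

Run:
```python
from h import *
print(robot.observe()['eef_pos'])
im,d=robot.snapshot('wrist'); a=im[:,:,::-1]
im,d=robot.snapshot('side'); b=cv2.resize(im[170:320,170:400,::-1],None,fx=2,fy=2)
o=np.zeros((600,640,3),np.uint8); o[:300,:480]=cv2.resize(a,(480,300)); o[300:,:460]=b
cv2.imwrite('pics/w2.png',o)
```

```text
[0.50816577 0.02179403 0.04391389]
```

View pics/w2.png

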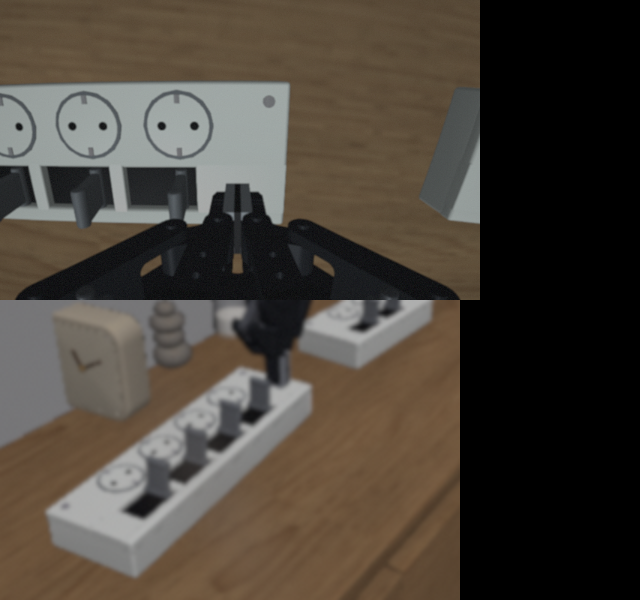

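The fingertip hovers about 8 mm above the deck, behind sw1 (wrist column 237, sw1 at 180) and in line with the row. I start the drag.

Request:
{"api": "send_rows", "payload": {
  "commands": [
    [[0, -0.012, 0, 0, 0], [0, -0.012, 0, 0, 0], [0, -0.012, 0, 0, 0], [0, -0.012, 0, 0, 0], [0, -0.012, 0, 0, 0], [0, -0.012, 0, 0, 0], [0, 0, 0, 0, 0]]
  ]
}}

```text
t: 4.85
eef_pos: [0.4999, 0.0945, 0.0431]
tcp_rot: [-3.141, 0.0, 0.107]
wrist_force: [0.6, -0.8, -0.6]
finger_gap: -0.0
grasp_force: 0.0
```

Request:
{"api": "send_rows", "payload": {
  "commands": [
    [[0, -0.012, -0.001, 0, 0], [0, -0.012, 0, 0, 0], [0, -0.012, 0, 0, 0], [0, -0.012, 0, 0, 0], [0, 0, 0, 0, 0]]
  ]
}}

```text
t: 5.48
eef_pos: [0.4949, 0.1425, 0.0443]
tcp_rot: [-3.141, -0.0, 0.107]
wrist_force: [-0.2, 0.5, 2.0]
finger_gap: 0.0002
grasp_force: 0.7
```

Run:
```python
from h import *
print(robot.observe()['eef_pos'])
im,d=robot.snapshot('wrist'); a=im[:,:,::-1]
im,d=robot.snapshot('side'); b=cv2.resize(im[170:320,170:400,::-1],None,fx=2,fy=2)
o=np.zeros((600,640,3),np.uint8); o[:300,:480]=cv2.resize(a,(480,300)); o[300:,:460]=b
cv2.imwrite('pics/w3.png',o)
```

```text
[0.49487439 0.14246841 0.04430478]
```

View pics/w3.png

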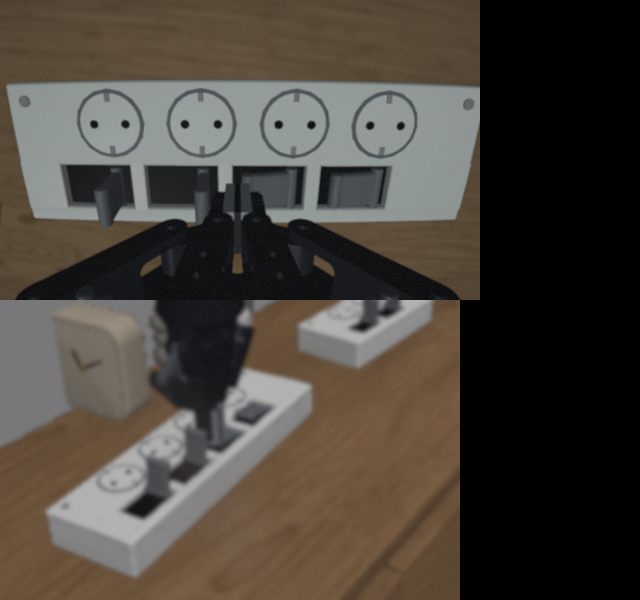

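sw1 (wrist columns 330-380) and sw2 (240-300) are down; sw3 (column 203) is next. I carry on.

Request:
{"api": "send_rows", "payload": {
  "commands": [
    [[0, -0.012, 0, 0, 0], [0, -0.012, 0, 0, 0], [0, -0.012, 0, 0, 0], [0, -0.012, 0, 0, 0], [0, -0.012, 0, 0, 0], [0, -0.012, 0, 0, 0], [0, -0.012, 0, 0, 0], [0, -0.012, 0, 0, 0], [0, -0.012, 0, 0, 0], [0, -0.008, 0, 0, 0], [0, 0, 0, 0, 0]]
  ]
}}

```text
t: 6.95
eef_pos: [0.4826, 0.2572, 0.0442]
tcp_rot: [-3.141, 0.0, 0.107]
wrist_force: [0.7, -0.4, -0.3]
finger_gap: 0.0
grasp_force: 0.0
```

Run:
```python
from h import *
print(robot.observe()['eef_pos'])
im,d=robot.snapshot('wrist'); a=im[:,:,::-1]
im,d=robot.snapshot('side'); b=cv2.resize(im[170:320,170:400,::-1],None,fx=2,fy=2)
o=np.zeros((600,640,3),np.uint8); o[:300,:480]=cv2.resize(a,(480,300)); o[300:,:460]=b
cv2.imwrite('pics/w4.png',o)
```

```text
[0.48261531 0.25716242 0.04416294]
```

View pics/w4.png

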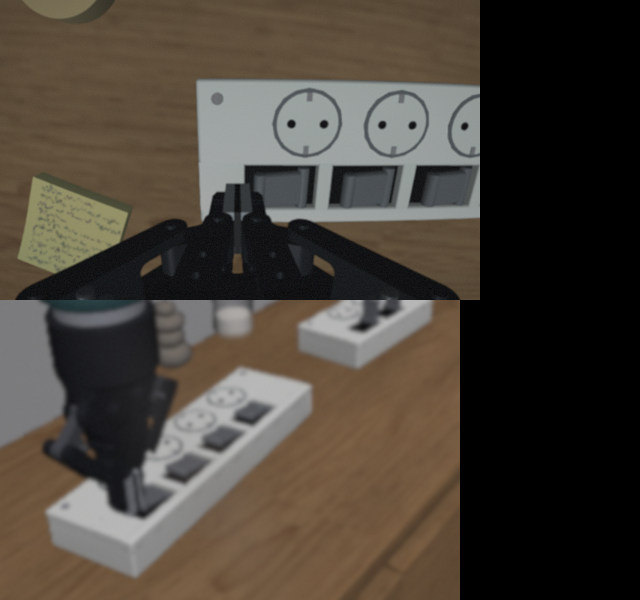

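All four paddles lie in their recesses: sw4 is at wrist columns 255-315, and the side view shows the other three flat. The short strip's switches still stand. I lift straight up.

Request:
{"api": "send_rows", "payload": {
  "commands": [
    [[0, 0, -0.02, 0, 0], [0, 0, -0.03, 0, 0], [0, 0, -0.04, 0, 0], [0, 0, -0.04, 0, 0], [0, 0, -0.04, 0, 0], [0, 0, 0, 0, 0], [0, 0, 0, 0, 0], [0, 0, 0, 0, 0]]
  ]
}}

```text
t: 8.05
eef_pos: [0.4823, 0.2561, 0.2125]
tcp_rot: [3.141, 0.003, 0.106]
wrist_force: [-0.5, 0.4, 0.6]
finger_gap: 0.0001
grasp_force: 0.0
```

Run:
```python
from h import *
im,d=robot.snapshot('side')
P,u,v=pts('side',d,np.ones_like(d,bool))
for a,b in((.04,.24),(-.27,-.16)):
    m=(P[:,0]>.47)&(P[:,0]<.54)&(P[:,1]>a)&(P[:,1]<b)&(P[:,2]<.09)
    print(np.percentile(P[m,2],[50,98,99.8]).round(3))
print(robot.observe()['eef_pos'],robot.close_job())
```

```text
[0.036 0.044 0.045]
[0.03  0.065 0.067]
the job is handed in; nothing more can be done
[0.48236173 0.25622333 0.21273394] None
```

The long strip's four switches were folded flat in one drag, both switches of the short strip still stand, the hand is clear, and the job is handed in; the hand-in call returned no verdict.

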